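Right the leaning bottle and hold the carrier level

ROBOT

A 7-joint arm with a two-finger parallel gripper is mounted at the origin on a cart in front of the work surface, level with it; the furniture and walls round the work are solid. World frame = base frame: x ahead of the robot, y to its left, z up, the work surface at z = 0. Lengths are in m, angles in rad, forces in N, time in s.
With the tool pointing down it reaches from about 0.425 to 0.925 m from the base axis. Payload 6.8 kg.
Tool frame: the origin (TCP) lies at the very end of the fingers, on their centre line; the grasp point (between the pads) lies 19 mm behind it; z points along the fingers, y is the line along which they close (so a half turn about z gives the same grasp; the last joint's range is limited). The gripper opens to 85 mm and grips with 20 to 120 N. Pads are 22 mm wide; open, the fingers measure 114 mm over their backs; the gripper's body (76 mm by 85 mm) begins 54 mm behind the grasp point. The pads swing forward as they close: fully open they stand 13 mm farther back than shut.
Start: joints at [-1.368, 0.477, 0.022, 1.555, -0.011, 1.109, -0.083], TCP at [0.206, 0.643, 0.231] pointing down, gripper open.
Joint ranges: [-2.96, 2.96], [-0.34, 2.1], [-1.41, 1.46], [0.24, 2.44], [-1.37, 4.51], [0.17, 1.92], [-2.96, 2.96]. Speed limits (rad/s): [2.39, 2.39, 3.14, 3.14, 3.14, 3.14, 3.14].

INTERFACE

Orientations are given as a rotation vector (axis times angle).
In Python, from bench import r gives the robot as it stands.
- The arm moves only by the shell command python3 -m jog 'ROWS' [FORCE]. ROWS is JSON, a list of rows, each an object of numbers: "fingers": the finger opening in m, from 0 to 0.0854; "x", "y", "z": the shift along the tool's x, y, z in m; "rx", "ry", "rz": the turn, a rotation vector about the tool's x, y, z in degrees. In form: [{"fingers": .., "x": .., "y": .., "z": .., "rx": .., "ry": .., "rz": ..}, ...]. A call has 1 to 8 rows; each row shifts and turns the commanded pose from where the row before left it, along the tool's axes as they then stand; what a row does not reach is not made up. A row lasts 1/8 s, in which the tool goes at most 62.5 mm and 10.7 degrees, less where a joint would pass 70% of its speed; a pose out of reach is approached as far as the arm can. A call is refused whole if a number of a shift passes 0.0625 or a number of a turn 10.7, either way. A call with a gripper value outside its range is refused whole. The fingers move at their own pace and stop on an object; FORCE is the grip in N (left out, the last holds). Time passes only in rows, so rows that do not move let the fingers close. It gives the time, the measured TCP pose, the force, the opening and the grip force at its end, in the units of the state.
- r.get_obs(): the state, without advancing time (a new reading comes with each control period).
- r.grab_frame(name): name is "scene" or "top" or "wrist"; returns (picture, depth): 384x512x3 uint8, red, green, blue; 384x512 float32, m along the optical axis (not along the pixel's ray), 0 where there is no reading.
- r.get_calibration(name): a dict with "mtx" (3x3 intrinsics, pixels), "extrinsics" (4x4, takes a point from camera to world coordinates). Camera axes: x right, y down, z forward; pixel columns grow to the right and rows downward; lengths in m; the calibration is good to about 2 mm. A picture is of the moment at which its call begins: read the wrist's pose just before it. get_calibration takes no time and is no camera call; for the wrist camera it gives the pose at the moment of the call.
- r.hand_in(): hands the job in; it is judged then, once.
Trained networks look in the newest picture that a camera, given by its name, has taken for a name from the list of things; names that differ only in an ending like _2 or _b are one class to them, and where a whole thing is asked for, a point or a joint stands for the part that bears it (a point fixed in the world has none). Each returns a list of dicts, best first, with "score" (0 to 1); they miss things now and then, are a little off and sometimes report something else, mostly with a low value. They report only what shows in the picture. A call takes as long as a camera call.
- r.search_frame(target, camera): "xyz" ([x, y, z] in m, in world coordinates, good to about 4 mm: the middle of the surface that is visible of it).
- r.landmark_of(target, camera): "xyz" ([x, y, z] in m, in world coordinates, good to about 4 mm: a listed point, or the origin of a listed thing).
The state is a dict: "clock": time; "joints": joint angles; "qvel": joint speeds; "tau": joint torques, N m; "tcp_pos": TCP position; "orientation": TCP orientation; "contact_force": force on the tool from outside, world axes, zero at the start; "moment": the same for the moment, N m; "grip_width": finger opening in m; "gripper_force": force on a finger pad.
Only numpy, scipy, OpenCV 4.12 (cv2) and the standard library are available. Lean on these libraries where they do the work, as an engineer would, in place of code of your own. Each camera call takes 0.05 s, during which the arm holds its last target. There are 200 camera calls.

TASK

One small bottle in the blue bottle carrier has tipped over and leans out across the carrier's end wall: stand it upright in its own end bay, with the carrier still on the worktop, and let go of it. Then lift the loaded carrier by the black bar of its handle until it is about 10 cm clear of the worktop, and finish while holding it there, still and level, with all four bottles standing in it; do not put it down or let go. Leave the specimen cups and the tape roll alone.

Things in the scene. Friction and masses are not known exactly. Their poses are not given: they have to be found in the camera images.
- carrier: Blue plastic bottle carrier, loose, about 0.66 kg loaded. Trough 56 mm wide (x), 252 mm long (y), side walls 30, end walls 38 mm high, 4-5 mm thick, floor 4 mm thick. Origin: centre of underside; z up; y runs along the lane of four bays, each 48 (x) by 56 (y) mm inside, centred at y = -93, -33, +33, +93 mm. Two straps 24 mm wide at y = 0, x = -30 and +30 mm, rise to the handle bar; 66 mm wide over these.
- handle (a point): Centre of the carrier's black handle bar, 155 mm above the carrier's underside, over its middle. The bar has flat faces, runs along the carrier's x axis, is 66 mm long, 14 mm thick (along the carrier's y) and 26 mm high; the straps hold it from below at its two ends. Nothing stands beside it at its own height. Axes as the carrier's.
- end_bay (a point): Middle of the floor of the end bay at the carrier's +y end, the leaning bottle's own bay (4 mm above the carrier's underside, at carrier y = +93 mm). Axes as the carrier's.
- leaning_bottle: Amber wide-neck bottle, RED cap, 40 mm diameter, 100 mm high, about 0.09 kg, closed. Straight-sided up to 70 mm, then a 33 mm neck, then the cap (37 mm diameter, 84-100 mm up). Origin: centre of base; z along its axis to the cap. At the start it leans about 34 degrees in the +y end bay: base edge on the floor, side on the end wall, cap out over the carrier's +y end. Upright, its origin is at floor height.
- bottle_1: Amber wide-neck bottle with WHITE cap, same size and mass as the leaning bottle (40 mm diameter, 100 mm high), standing upright in the carrier's bay at carrier y = +33 mm. Origin: centre of its base; z up to the cap.
- bottle_2: Amber wide-neck bottle with WHITE cap, same size and mass as the leaning bottle (40 mm diameter, 100 mm high), standing upright in the carrier's bay at carrier y = -33 mm. Origin: centre of its base; z up to the cap.
- bottle_3: Amber wide-neck bottle with WHITE cap, same size and mass as the leaning bottle (40 mm diameter, 100 mm high), standing upright in the carrier's bay at carrier y = -93 mm. Origin: centre of its base; z up to the cap.
- cup_a: White screw-top specimen cup, 56 mm diameter, 57 mm high, a bystander. Origin: centre of its base.
- cup_b: White screw-top specimen cup, 56 mm diameter, 57 mm high, a bystander. Origin: centre of its base.
- tape: Roll of white tape lying flat, 58 mm diameter, 20 mm high, a bystander. Origin: centre of its underside.

How it is judged:
By the outcome, as a careful person would: the job done as asked, in the order asked, and still so for the second after the job is handed in, while the arm keeps its last pose, push and grip.
It also fails if it takes over 50 s, if anything falls off the work surface, if the arm or the gripper's body presses on something with over 40 N, if the wrist force passes 120 N, or if a joint passes its speed limit or range.

## Working session

There is one attempt and no reset: what is moved stays moved. The work goes in short steps, Python scripts to look and compute and a shell command to move; the robot and the scene stay as the last step left them, time stands still between calls to the robot, and variables do not carry over. Pictures are saved under pics/ and viewed, at most 10 in all, crops included, and the job is handed in when it is done.

```bash
ls; mkdir -p pics
cat > h.py <<'E'
import numpy as np, cv2
from bench import r
from scipy.spatial.transform import Rotation as R
def snap(cam,name=None):
    im,d=r.grab_frame(cam)
    if name: cv2.imwrite(f'pics/{name}.png',cv2.cvtColor(im,cv2.COLOR_RGB2BGR))
    return im,d
def cloud(cam,d):
    c=r.get_calibration(cam);K=np.array(c['mtx']);T=np.array(c['extrinsics'])
    v,u=np.mgrid[:d.shape[0],:d.shape[1]]
    p=np.stack([(u-K[0,2])/K[0,0]*d,(v-K[1,2])/K[1,1]*d,d],-1)
    return p@T[:3,:3].T+T[:3,3]
def pose():
    o=r.get_obs();return np.array(o['tcp_pos']),R.from_rotvec(o['orientation']),o
E
python3 - <<'E'
from h import *
np.set_printoptions(precision=4,suppress=True)
p,q,o=pose();print(o['clock'],p,q.as_matrix())
for cam in ('scene','top'):
    im,d=snap(cam,cam)
    for t in ('handle','end_bay','leaning_bottle','carrier','bottle_1','cup_a','tape'):
        for m in (r.landmark_of,r.search_frame):
            print(cam,t,m.__name__,[(round(x['score'],2),np.round(x['xyz'],3)) for x in m(t,cam)[:4]])
a=cv2.imread('pics/scene.png');b=cv2.imread('pics/top.png')
cv2.imwrite('pics/both.png',cv2.resize(np.hstack([a,b]),(800,300)))
E
```

```text
pics
0.0 [0.2063 0.6421 0.2303] [[-0.9521  0.3058 -0.0004]
 [ 0.3058  0.9521 -0.0018]
 [-0.0002 -0.0018 -1.    ]]
scene handle call [(0.87, array([0.607, 0.048, 0.155]))]
scene handle call [(0.93, array([0.581, 0.042, 0.027]))]
scene end_bay call [(0.88, array([0.617, 0.146, 0.004])), (0.18, array([0.608, 0.085, 0.004]))]
scene end_bay call [(0.64, array([0.586, 0.046, 0.029]))]
scene leaning_bottle call [(0.81, array([0.623, 0.134, 0.012])), (0.51, array([0.608, 0.087, 0.007]))]
scene leaning_bottle call [(0.77, array([0.613, 0.155, 0.064]))]
scene carrier call [(0.79, array([0.606, 0.053, 0.002]))]
scene carrier call [(0.69, array([0.578, 0.049, 0.033]))]
scene bottle_1 call [(0.89, array([0.605, 0.02 , 0.003])), (0.57, array([ 0.598, -0.042,  0.005])), (0.47, array([0.608, 0.087, 0.007]))]
scene bottle_1 call [(0.97, array([0.59 , 0.008, 0.07 ])), (0.7, array([ 0.586, -0.053,  0.073])), (0.55, array([0.593, 0.083, 0.068]))]
scene cup_a call [(0.69, array([0.774, 0.019, 0.003])), (0.66, array([0.621, 0.403, 0.001]))]
scene cup_a call [(0.63, array([0.608, 0.387, 0.044])), (0.52, ar
[... 475 characters left out ...]
array([0.62 , 0.132, 0.013]))]
top leaning_bottle call [(0.57, array([0.622, 0.161, 0.073]))]
top carrier call [(0.95, array([ 0.604,  0.051, -0.004]))]
top carrier call [(0.97, array([0.599, 0.044, 0.026]))]
top bottle_1 call [(0.69, array([ 0.597, -0.04 ,  0.005])), (0.62, array([0.611, 0.082, 0.002]))]
top bottle_1 call [(0.42, array([ 0.594, -0.038,  0.105]))]
top cup_a call [(0.72, array([0.62 , 0.403, 0.   ])), (0.56, array([0.773, 0.019, 0.002]))]
top cup_a call [(0.78, array([0.617, 0.398, 0.055])), (0.69, array([0.774, 0.021, 0.06 ]))]
top tape call [(0.64, array([ 0.467, -0.358,  0.001]))]
top tape call [(0.73, array([ 0.47 , -0.361,  0.02 ])), (0.52, array([0.596, 0.047, 0.027]))]
```

View pics/both.png

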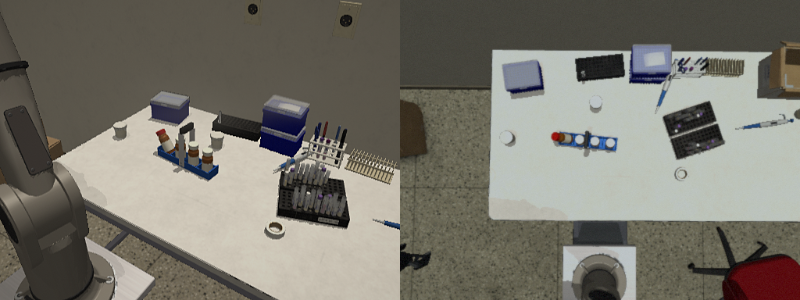

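Run:
```python
from h import *
np.set_printoptions(precision=4,suppress=True)
for cam in ('scene','top'):
    im,d=snap(cam); P=cloud(cam,d); i=im.astype(int)
    roi=(d>0)&(abs(P[...,0]-.61)<.1)&(abs(P[...,1]-.07)<.2)&(P[...,2]>.004)
    red=roi&(i[...,0]>110)&(i[...,1]<70)&(i[...,2]<70)
    blue=roi&(i[...,2]>i[...,0]+40)
    blk=roi&(i.max(-1)<60)&(P[...,2]>.12)
    for n,m in (('red',red),('blue',blue),('blk',blk)):
        if m.sum()<5: print(cam,n,'none');continue
        p=P[m];print(cam,n,m.sum(),np.percentile(p,2,axis=0),p.mean(0),np.percentile(p,98,axis=0))
        if n=='blk':
            t=p[p[:,2]>np.percentile(p[:,2],90)-.004];print(' top',len(t),t.mean(0),cv2.minAreaRect((t[:,:2]*1000).astype(np.float32)))
        if n=='blue':
            t=p[(p[:,2]<.06)];print(' rect',cv2.minAreaRect((t[:,:2]*1000).astype(np.float32)))
```

```text
scene red 35 [0.6093 0.165  0.0854] [0.619  0.1738 0.0965] [0.6305 0.1938 0.1039]
scene blue 724 [ 0.5674 -0.0738  0.0048] [0.5881 0.0319 0.0197] [0.6314 0.1761 0.0362]
 rect ((605.4949340820312, 52.09754180908203), (253.3081512451172, 61.77303695678711), 83.94490814208984)
scene blk 158 [0.5744 0.0433 0.1455] [0.6024 0.0494 0.1588] [0.6342 0.0597 0.1684]
 top 57 [0.6049 0.0509 0.166 ] ((606.0377197265625, 51.69806671142578), (12.054621696472168, 60.166194915771484), 85.47677612304688)
top red 83 [0.6067 0.1701 0.0872] [0.6222 0.1857 0.0974] [0.636  0.2018 0.1067]
top blue 377 [ 0.5714 -0.069   0.0042] [0.605  0.0404 0.0225] [0.6429 0.1739 0.0383]
 rect ((606.75244140625, 54.62360382080078), (250.15139770507812, 55.858551025390625), 84.03016662597656)
top blk 91 [0.5758 0.0464 0.147 ] [0.6035 0.0546 0.1662] [0.6335 0.0619 0.1715]
 top 59 [0.603  0.055  0.1685] ((605.0158081054688, 55.01879119873047), (13.483541488647461, 58.53108215332031), 83.86076354980469)
```

The carrier is at about px (190,160) in the scene half and (586,141) in the top half. The red-capped bottle leans out at its robot-left (+y) end. The carrier is centred at about (0.606, 0.053), with its y axis about 84° from world x. Next I move to a viewing pose for the wrist camera.

```bash
cat >> h.py <<'E'
from scipy.linalg import fractional_matrix_power as fmp
U=np.array([np.cos(np.radians(84)),np.sin(np.radians(84)),0]); X=np.cross(U,[0,0,1])
def T(p,q):
    M=np.eye(4);M[:3,:3]=q;M[:3,3]=p;return M
def orient(z,y):
    z=z/np.linalg.norm(z);y=y-z*(y@z);y/=np.linalg.norm(y);return np.stack([np.cross(y,z),y,z],1)
def lean(a): # tool along bottle axis leaning a deg toward +U, y along carrier x
    a=np.radians(a);return orient(-(U*np.sin(a)+np.array([0,0,1])*np.cos(a)),X)
def plan(p1,q1,n,T0=None):
    if T0 is None:
        p,q,o=pose();T0=T(p,q.as_matrix())
    D=np.real(fmp(np.linalg.inv(T0)@T(p1,q1),1/n))
    print(n,'rows',np.round(D[:3,3],4),np.round(np.degrees(R.from_matrix(D[:3,:3]).as_rotvec()),2))
    return T(p1,q1)
E
python3 - <<'E'
from h import *
plan([.63,.17,.30],lean(0),12)
E
```

```text
12 rows [-0.0569  0.0055 -0.0057] [ 0.   -0.    6.52]
```

```bash
A='x'; python3 -m jog '[{"x":-0.0569,"y":0.0055,"z":-0.0057,"rz":6.52},{"x":-0.0569,"y":0.0055,"z":-0.0057,"rz":6.52},{"x":-0.0569,"y":0.0055,"z":-0.0057,"rz":6.52},{"x":-0.0569,"y":0.0055,"z":-0.0057,"rz":6.52},{"x":-0.0569,"y":0.0055,"z":-0.0057,"rz":6.52},{"x":-0.0569,"y":0.0055,"z":-0.0057,"rz":6.52},{"x":-0.0569,"y":0.0055,"z":-0.0057,"rz":6.52},{"x":-0.0569,"y":0.0055,"z":-0.0057,"rz":6.52}]'
python3 -m jog '[{"x":-0.0569,"y":0.0055,"z":-0.0057,"rz":6.52},{"x":-0.0569,"y":0.0055,"z":-0.0057,"rz":6.52},{"x":-0.0569,"y":0.0055,"z":-0.0057,"rz":6.52},{"x":-0.0569,"y":0.0055,"z":-0.0057,"rz":6.52},{}]'
python3 - <<'E'
from h import *
np.set_printoptions(precision=4,suppress=True)
p,q,o=pose();print(o['clock'],p,q.as_matrix(),o['joints'])
im,d=snap('wrist','w1');P=cloud('wrist',d);i=im.astype(int)
for t in ('handle','end_bay','leaning_bottle','bottle_1','carrier'): print(t,[(round(x['score'],2),np.round(x['xyz'],3)) for x in r.landmark_of(t,'wrist')[:3]])
roi=(d>0)&(abs(P[...,0]-.61)<.1)&(abs(P[...,1]-.07)<.2)&(P[...,2]>.004)
red=roi&(i[...,0]>110)&(i[...,1]<70)&(i[...,2]<70)
p=P[red];print(len(p),p.mean(0),np.percentile(p,[2,98],axis=0))
b=roi&(i[...,2]>i[...,0]+40)&(P[...,2]<.05);p=P[b];print(cv2.minAreaRect((p[:,:2]*1000).astype(np.float32)))
k=roi&(i.max(-1)<60)&(P[...,2]>.15);p=P[k]
if len(p): print(p.mean(0),cv2.minAreaRect((p[:,:2]*1000).astype(np.float32)))
E
```

```text
1.6 [0.2064 0.6427 0.2313] [[-0.9521  0.3059 -0.    ]
 [ 0.3059  0.9521  0.    ]
 [ 0.      0.     -1.    ]] [-1.3681  0.477   0.0224  1.5554 -0.0115  1.1093 -0.0831]
handle []
end_bay []
leaning_bottle []
bottle_1 []
carrier []validation failed for argument at $[0]...
validation failed for argument at $[0]...
<stdin>:8: RuntimeWarning: Mean of empty slice.
  ret = um.true_divide(
Traceback (most recent call last):
IndexError: index -1 is out of bounds for axis 0 with size 0
```

View pics/w1.png

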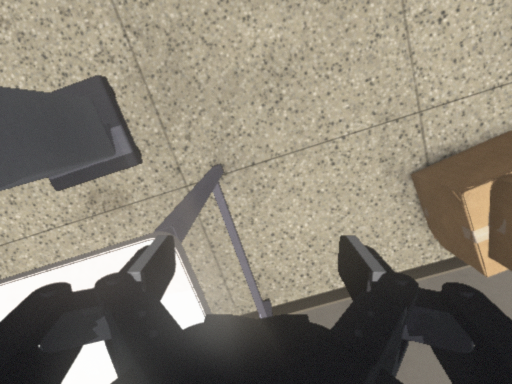

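The move was refused because each row needs every key, so this picture only shows the floor beside the table from the start pose.

```bash
cat > look.py <<'E'
from h import *
import sys
np.set_printoptions(precision=4,suppress=True)
p,q,o=pose();print(o['clock'],p,np.round(q.as_matrix(),3).tolist(),np.round(o['joints'],2))
im,d=snap('wrist',sys.argv[1]);P=cloud('wrist',d);i=im.astype(int)
for t in ('handle','end_bay','leaning_bottle','bottle_1'): print(t,[(round(x['score'],2),np.round(x['xyz'],3)) for x in r.landmark_of(t,'wrist')[:3]])
roi=(d>0)&(abs(P[...,0]-.61)<.1)&(abs(P[...,1]-.07)<.2)&(P[...,2]>.004)
for n,m in (('red',(i[...,0]>110)&(i[...,1]<70)&(i[...,2]<70)),('blue',(i[...,2]>i[...,0]+40)&(P[...,2]<.05)),('blk',(i.max(-1)<60)&(P[...,2]>.15))):
    p=P[m&roi]
    if len(p)>9: print(n,len(p),p.mean(0),np.percentile(p,[2,98],axis=0).tolist(),cv2.minAreaRect((p[:,:2]*1000).astype(np.float32)))
E
python3 -m jog '[{"fingers":0.085,"x":-0.0569,"y":0.0055,"z":-0.0057,"rx":0,"ry":0,"rz":6.52},{"fingers":0.085,"x":-0.0569,"y":0.0055,"z":-0.0057,"rx":0,"ry":0,"rz":6.52},{"fingers":0.085,"x":-0.0569,"y":0.0055,"z":-0.0057,"rx":0,"ry":0,"rz":6.52},{"fingers":0.085,"x":-0.0569,"y":0.0055,"z":-0.0057,"rx":0,"ry":0,"rz":6.52},{"fingers":0.085,"x":-0.0569,"y":0.0055,"z":-0.0057,"rx":0,"ry":0,"rz":6.52},{"fingers":0.085,"x":-0.0569,"y":0.0055,"z":-0.0057,"rx":0,"ry":0,"rz":6.52}]' && python3 -m jog '[{"fingers":0.085,"x":-0.0569,"y":0.0055,"z":-0.0057,"rx":0,"ry":0,"rz":6.52},{"fingers":0.085,"x":-0.0569,"y":0.0055,"z":-0.0057,"rx":0,"ry":0,"rz":6.52},{"fingers":0.085,"x":-0.0569,"y":0.0055,"z":-0.0057,"rx":0,"ry":0,"rz":6.52},{"fingers":0.085,"x":-0.0569,"y":0.0055,"z":-0.0057,"rx":0,"ry":0,"rz":6.52},{"fingers":0.085,"x":-0.0569,"y":0.0055,"z":-0.0057,"rx":0,"ry":0,"rz":6.52},{"fingers":0.085,"x":-0.0569,"y":0.0055,"z":-0.0057,"rx":0,"ry":0,"rz":6.52},{"fingers":0.085,"x":0,"y":0,"z":0,"rx":0,"ry":0,"rz":0}]'
python3 look.py w2
```

```text
clock: 2.65
tcp_pos: [0.5034, 0.4806, 0.2656]
orientation: [1.502, 2.759, 0.001]
contact_force: [0.7, -0.7, -0.1]
grip_width: 0.0848
gripper_force: 0.0
clock: 3.52
tcp_pos: [0.631, 0.1629, 0.3011]
orientation: [2.344, 2.086, 0.0]
contact_force: [0.1, 0.5, 0.2]
grip_width: 0.0851
gripper_force: 0.0
3.525 [0.631  0.1629 0.3011] [[0.116, 0.993, 0.002], [0.993, -0.116, -0.002], [-0.002, 0.003, -1.0]] [-0.7   0.41  0.48  1.56 -0.2   1.22 -0.3 ]
handle [(0.82, array([0.608, 0.054, 0.155]))]
end_bay [(0.91, array([0.615, 0.15 , 0.003])), (0.47, array([0.612, 0.083, 0.006]))]
leaning_bottle [(0.73, array([0.615, 0.131, 0.016]))]
bottle_1 [(0.92, array([0.604, 0.023, 0.002])), (0.91, array([0.607, 0.085, 0.005])), (0.91, array([ 0.599, -0.043,  0.004]))]
red 453 [0.6177 0.1952 0.0947] [[0.6017099702025317, 0.18241913114220074, 0.08632187951182671], [0.6328545428974705, 0.20686132771911767, 0.10398293764204977]] ((615.3984375, 194.51416015625), (27.73578453063965, 38.30260467529297), 75.24581146240234)
blue 686 [0.6171 0.0877 0.0248] [[0.5756580334838945, -0.06439355284005414, 0.004055717496957883], [0.6436666206820166, 0.1787504742850134, 0.037288243573081525]] ((606.3959350585938, 59.12303924560547), (249.81716918945312, 56.84819030761719), 84.24453735351562)
blk 41963 [0.6315 0.1759 0.3766] [[0.5631703824916967, 0.1520752424703373, 0.3255071816188657], [0.6988227372231143, 0.18886891389100496, 0.4026808188511066]] ((624.8618774414062, 120.35768127441406), (137.2185821533203, 149.3427276611328), 83.39962005615234)
```

View pics/w2.png

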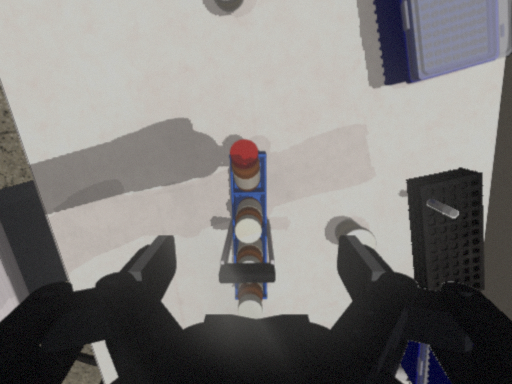

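The wrist view shows the red cap at px (244,153) beyond the carrier's end wall, with the handle bar at (247,272). The bottle leans along the carrier's centreline. Now the pre-grasp along the leaning axis.

```bash
cat >> h.py <<'E'
C=np.array([.606,.053,0]);Z=np.array([0,0,1.])
a34=np.sin(np.radians(34))*U+np.cos(np.radians(34))*Z
B=C+.0815*U+.015*Z
E
python3 - <<'E'
from h import *
t=B+.14*a34;print(t);plan(t,lean(34),6)
E
```

```text
[0.62270229 0.21191168 0.13106526]
6 rows [ 0.0133 -0.0017  0.026 ] [-0.   -5.67  0.03]
```

```bash
python3 -m jog '[{"fingers":0.085,"x":0.0133,"y":-0.0017,"z":0.026,"rx":0,"ry":-5.67,"rz":0},{"fingers":0.085,"x":0.0133,"y":-0.0017,"z":0.026,"rx":0,"ry":-5.67,"rz":0},{"fingers":0.085,"x":0.0133,"y":-0.0017,"z":0.026,"rx":0,"ry":-5.67,"rz":0},{"fingers":0.085,"x":0.0133,"y":-0.0017,"z":0.026,"rx":0,"ry":-5.67,"rz":0},{"fingers":0.085,"x":0.0133,"y":-0.0017,"z":0.026,"rx":0,"ry":-5.67,"rz":0},{"fingers":0.085,"x":0.0133,"y":-0.0017,"z":0.026,"rx":0,"ry":-5.67,"rz":0},{"fingers":0.085,"x":0,"y":0,"z":0,"rx":0,"ry":0,"rz":0},{"fingers":0.085,"x":0,"y":0,"z":0,"rx":0,"ry":0,"rz":0}]'
cat > rel.py <<'E'
from h import *
np.set_printoptions(precision=4,suppress=True)
# tool-frame positions of red cap and bottle; tcp in bottle frame
p,q,o=pose();M=T(p,q.as_matrix());print(p,q.apply([0,0,1]),q.apply([0,1,0]))
for cam in ('wrist','top','scene'):
    im,d=snap(cam);P=cloud(cam,d);i=im.astype(int)
    m=(d>0)&(i[...,0]>110)&(i[...,1]<70)&(i[...,2]<70)&(abs(P[...,0]-.62)<.06)&(abs(P[...,1]-.17)<.08)&(P[...,2]>.02)&(P[...,2]<.2)
    if m.sum()<5: print(cam,'no red');continue
    c=P[m]; t=(c-p)@M[:3,:3]; print(cam,m.sum(),'world',c.mean(0),'tool',t.mean(0),'mid',(np.percentile(t,3,axis=0)+np.percentile(t,97,axis=0))/2,np.ptp(t,axis=0))
    for x in r.landmark_of('leaning_bottle',cam)[:1]: print(x['score'],x['xyz'],'tool',(np.array(x['xyz'])-p)@M[:3,:3])
    h=r.landmark_of('handle',cam)[:1];print([x['xyz'] for x in h])
E
python3 rel.py
```

```text
clock: 4.78
tcp_pos: [0.6243, 0.2097, 0.1326]
orientation: [1.992, 1.792, -0.606]
contact_force: [-0.1, -0.9, 0.3]
grip_width: 0.085
gripper_force: 0.0
[0.6243 0.2097 0.1326] [-0.0574 -0.5552 -0.8297] [ 0.9945 -0.1051  0.0015]
wrist 1828 world [0.6194 0.1893 0.096 ] tool [ 0.0031 -0.0027  0.042 ] mid [ 0.0032 -0.0027  0.0414] [0.0727 0.0353 0.0973]
0.95 [0.6161, 0.1323, 0.0138] tool [ 0.0018 -0.0002  0.142 ]
[]
top 93 world [0.6186 0.1837 0.0962] tool [-0.0017 -0.003   0.045 ] mid [ 0.0015 -0.004   0.0528] [0.0333 0.0303 0.0383]
0.6 [0.6195, 0.1337, 0.0077] tool [0.0066 0.0031 0.1461]
[[0.608, 0.0497, 0.1615]]
scene 38 world [0.6149 0.1741 0.0965] tool [-0.01   -0.0056  0.0502] mid [-0.0051 -0.0044  0.0508] [0.0265 0.0255 0.0264]
0.85 [0.6174, 0.1343, 0.0142] tool [0.0033 0.0009 0.1405]
[[0.6055, 0.0492, 0.1541]]
```

```bash
python3 -m jog '[{"fingers":0.085,"x":0.002,"y":-0.002,"z":0.024,"rx":0,"ry":0,"rz":0},{"fingers":0.085,"x":0,"y":0,"z":0.024,"rx":0,"ry":0,"rz":0},{"fingers":0.085,"x":0,"y":0,"z":0.024,"rx":0,"ry":0,"rz":0},{"fingers":0.085,"x":0,"y":0,"z":0.024,"rx":0,"ry":0,"rz":0},{"fingers":0.085,"x":0,"y":0,"z":0.002,"rx":0,"ry":0,"rz":0}]'
python3 -m jog '[{"fingers":0.03,"x":0,"y":0,"z":0,"rx":0,"ry":0,"rz":0},{"fingers":0.03,"x":0,"y":0,"z":0,"rx":0,"ry":0,"rz":0},{"fingers":0.03,"x":0,"y":0,"z":0,"rx":0,"ry":0,"rz":0},{"fingers":0.03,"x":0,"y":0,"z":0,"rx":0,"ry":0,"rz":0},{"fingers":0.03,"x":0,"y":0,"z":0,"rx":0,"ry":0,"rz":0},{"fingers":0.03,"x":0,"y":0,"z":0,"rx":0,"ry":0,"rz":0}]' 30
```

```text
clock: 5.85
tcp_pos: [0.6149, 0.1555, 0.0481]
orientation: [1.992, 1.791, -0.614]
contact_force: [0.6, -0.1, 1.2]
grip_width: 0.0855
gripper_force: 0.0
clock: 6.6
tcp_pos: [0.6165, 0.1578, 0.0496]
orientation: [1.992, 1.793, -0.607]
contact_force: [-0.6, 2.6, 5.6]
grip_width: 0.0388
gripper_force: 33.6
```

```bash
python3 -m jog '[{"fingers":0.03,"x":0,"y":0,"z":-0.005,"rx":0,"ry":0,"rz":0},{"fingers":0.03,"x":0,"y":0,"z":-0.01,"rx":0,"ry":0,"rz":0},{"fingers":0.03,"x":0,"y":0,"z":-0.015,"rx":0,"ry":0,"rz":0},{"fingers":0.03,"x":0,"y":0,"z":-0.015,"rx":0,"ry":0,"rz":0},{"fingers":0.03,"x":0,"y":0,"z":0,"rx":0,"ry":0,"rz":0}]'
python3 rel.py
python3 - <<'E'
from h import *
E=C+.093*U
plan(E+.097*Z,lean(0),8)
E
```

```text
clock: 7.22
tcp_pos: [0.6195, 0.1838, 0.0875]
orientation: [1.992, 1.793, -0.605]
contact_force: [-0.6, -0.1, -1.4]
grip_width: 0.0384
gripper_force: 32.9
[0.6195 0.1838 0.0875] [-0.0562 -0.5548 -0.8301] [ 0.9946 -0.1038  0.002 ]
wrist 4394 world [0.6228 0.2188 0.1299] tool [ 0.0055 -0.0003 -0.0548] mid [ 0.0061 -0.0003 -0.0547] [0.0253 0.0351 0.0242]
0.74 [0.6187, 0.1577, 0.0512] tool [-0.0013  0.0018  0.0447]
[]
top 71 world [0.6202 0.2022 0.1331] tool [-0.0102 -0.0011 -0.0481] mid [-0.0078 -0.0017 -0.0401] [0.0213 0.0259 0.0349]
0.53 [0.6191, 0.1556, 0.0473] tool [-0.0009  0.0025  0.0491]
[[0.6111, 0.051, 0.157]]
scene 42 world [0.6171 0.1966 0.1316] tool [-0.0142 -0.0037 -0.0435] mid [-0.0137 -0.0017 -0.0409] [0.0125 0.0286 0.029 ]
0.59 [0.6197, 0.1538, 0.0514] tool [-0.0046  0.0032  0.0466]
[[0.6082, 0.0507, 0.1539]]
8 rows [-0.0048  0.0001  0.0002] [-0.    4.26 -0.01]
```

```bash
python3 -m jog '[{"fingers":0.03,"x":-0.0048,"y":0,"z":-0.005,"rx":0,"ry":4.26,"rz":0},{"fingers":0.03,"x":-0.0048,"y":0,"z":0,"rx":0,"ry":4.26,"rz":0},{"fingers":0.03,"x":-0.0048,"y":0,"z":0,"rx":0,"ry":4.26,"rz":0},{"fingers":0.03,"x":-0.0048,"y":0,"z":0,"rx":0,"ry":4.26,"rz":0},{"fingers":0.03,"x":-0.0048,"y":0,"z":0,"rx":0,"ry":4.26,"rz":0},{"fingers":0.03,"x":-0.0048,"y":0,"z":0,"rx":0,"ry":4.26,"rz":0},{"fingers":0.03,"x":-0.0048,"y":0,"z":0,"rx":0,"ry":4.26,"rz":0},{"fingers":0.03,"x":-0.0048,"y":0,"z":0,"rx":0,"ry":4.26,"rz":0}]'
python3 -m jog '[{"fingers":0.03,"x":0,"y":0,"z":0,"rx":0,"ry":0,"rz":0},{"fingers":0.03,"x":0,"y":0,"z":0,"rx":0,"ry":0,"rz":0}]'
python3 rel.py
python3 - <<'E'
from h import *
for cam in ('scene','top','wrist'):
    im,d=snap(cam,'u_'+cam);P=cloud(cam,d);i=im.astype(int)
    m=(d>0)&(i[...,2]>i[...,0]+40)&(P[...,2]<.05)&(P[...,2]>.004)&(abs(P[...,0]-.61)<.07)&(abs(P[...,1]-.05)<.16)
    print(cam,cv2.minAreaRect((P[m][:,:2]*1000).astype(np.float32)),[(x['score'],x['xyz']) for x in r.landmark_of('end_bay',cam)[:2]])
s=cv2.resize(cv2.imread('pics/u_scene.png')[130:260,160:310],(460,400))
cv2.imwrite('pics/u.png',np.hstack([s,cv2.resize(cv2.imread('pics/u_wrist.png')[40:384,100:400],(340,400))]))
plan(C+.093*U+.102*Z,lean(0),1)
E
```

```text
clock: 8.68
tcp_pos: [0.6151, 0.1487, 0.103]
orientation: [-2.335, -2.1, -0.004]
contact_force: [0.1, -0.2, -1.5]
grip_width: 0.0387
gripper_force: 32.8
clock: 8.93
tcp_pos: [0.6151, 0.15, 0.1027]
orientation: [-2.334, -2.102, 0.0]
contact_force: [0.2, 0.5, -0.7]
grip_width: 0.0387
gripper_force: 32.8
[0.6151 0.15   0.1027] [-0.0003  0.0003 -1.    ] [ 0.9945 -0.1046 -0.0003]
wrist 2284 world [0.6201 0.1591 0.1582] tool [ 0.0096  0.0041 -0.0555] mid [ 0.0086  0.0031 -0.0555] [0.0237 0.0339 0.0038]
0.84 [0.6162, 0.1476, 0.0615] tool [-0.0023  0.0014  0.0412]
[]
top no red
scene 5 world [0.6205 0.1479 0.1559] tool [-0.0016  0.0056 -0.0532] mid [-0.0015  0.0029 -0.0529] [0.0137 0.0231 0.0038]
0.56 [0.5996, -0.043, 0.0037] tool [-0.1936  0.0049  0.099 ]
[[0.6072, 0.0525, 0.1533]]
scene ((605.3263549804688, 52.37469482421875), (254.5246124267578, 60.407447814941406), 83.93719482421875) [(0.72, [0.6173, 0.1463, 0.0034])]
top ((604.9793090820312, 38.9627685546875), (219.1094970703125, 55.78658676147461), 84.14378356933594) [(0.67, [0.6162, 0.1438, 0.0009])]
wrist ((617.6316528320312, 151.5796661376953), (54.38411331176758, 55.46781921386719), 83.49021911621094) [(0.91, [0.6144, 0.1469, 0.0072])]
1 rows [-0.0037  0.001   0.0008] [ 0.   -0.06 -0.05]
```

View pics/u.png

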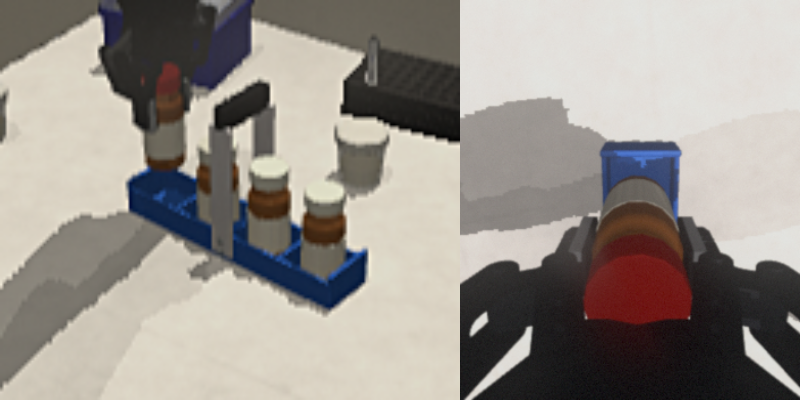

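The scene crop shows the red-capped bottle held upright over its end bay at crop px (165,120). The wrist crop shows it centred between the bay walls. I'll nudge it 3 mm and lower it.

```bash
python3 -m jog '[{"fingers":0.03,"x":-0.003,"y":0.001,"z":0,"rx":0,"ry":0,"rz":0},{"fingers":0.03,"x":0,"y":0,"z":0.012,"rx":0,"ry":0,"rz":0},{"fingers":0.03,"x":0,"y":0,"z":0.012,"rx":0,"ry":0,"rz":0},{"fingers":0.03,"x":0,"y":0,"z":0.012,"rx":0,"ry":0,"rz":0},{"fingers":0.03,"x":0,"y":0,"z":0.01,"rx":0,"ry":0,"rz":0},{"fingers":0.03,"x":0,"y":0,"z":0.005,"rx":0,"ry":0,"rz":0},{"fingers":0.03,"x":0,"y":0,"z":0,"rx":0,"ry":0,"rz":0}]'
python3 -m jog '[{"fingers":0.03,"x":0,"y":0,"z":0.002,"rx":0,"ry":0,"rz":0},{"fingers":0.03,"x":0,"y":0,"z":0,"rx":0,"ry":0,"rz":0}]'
```

```text
clock: 10.45
tcp_pos: [0.6156, 0.1462, 0.0514]
orientation: [-2.335, -2.101, -0.0]
contact_force: [0.6, -0.9, 0.0]
grip_width: 0.039
gripper_force: 32.8
clock: 10.7
tcp_pos: [0.616, 0.1464, 0.05]
orientation: [-2.335, -2.101, -0.002]
contact_force: [-0.2, -0.5, -1.0]
grip_width: 0.0386
gripper_force: 32.8
```

```bash
python3 -m jog '[{"fingers":0.03,"x":0,"y":0,"z":0.0015,"rx":0,"ry":0,"rz":0},{"fingers":0.03,"x":0,"y":0,"z":0,"rx":0,"ry":0,"rz":0}]'
python3 -m jog '[{"fingers":0.03,"x":0,"y":0,"z":0.0015,"rx":0,"ry":0,"rz":0},{"fingers":0.03,"x":0,"y":0,"z":0,"rx":0,"ry":0,"rz":0}]'
```

```text
clock: 10.95
tcp_pos: [0.6161, 0.1463, 0.0488]
orientation: [-2.335, -2.101, -0.002]
contact_force: [-0.7, -0.8, 2.0]
grip_width: 0.0388
gripper_force: 33.2
clock: 11.2
tcp_pos: [0.6162, 0.1461, 0.0486]
orientation: [-2.335, -2.1, -0.003]
contact_force: [-5.3, -1.2, 13.9]
grip_width: 0.0389
gripper_force: 34.5
```

```bash
python3 -m jog '[{"fingers":0.03,"x":0,"y":0,"z":-0.001,"rx":0,"ry":0,"rz":0},{"fingers":0.055,"x":0,"y":0,"z":0,"rx":0,"ry":0,"rz":0},{"fingers":0.07,"x":0,"y":0,"z":0,"rx":0,"ry":0,"rz":0},{"fingers":0.07,"x":0,"y":0,"z":0,"rx":0,"ry":0,"rz":0},{"fingers":0.07,"x":0,"y":0,"z":0,"rx":0,"ry":0,"rz":0}]'
python3 -m jog '[{"fingers":0.07,"x":0,"y":0,"z":-0.02,"rx":0,"ry":0,"rz":0},{"fingers":0.07,"x":0,"y":0,"z":-0.03,"rx":0,"ry":0,"rz":0},{"fingers":0.07,"x":0,"y":0,"z":-0.04,"rx":0,"ry":0,"rz":0},{"fingers":0.07,"x":0,"y":0,"z":-0.05,"rx":0,"ry":0,"rz":0},{"fingers":0.07,"x":0,"y":0,"z":-0.06,"rx":0,"ry":0,"rz":0},{"fingers":0.07,"x":0,"y":0,"z":0,"rx":0,"ry":0,"rz":0},{"fingers":0.07,"x":0,"y":0,"z":0,"rx":0,"ry":0,"rz":0}]'
cat > look2.py <<'E'
from h import *
import sys
np.set_printoptions(precision=4,suppress=True)
n=sys.argv[1];p,q,o=pose();print(o['clock'],p,np.round(o['joints'],2))
for cam in ('scene','top','wrist'):
    im,d=snap(cam,n+cam);P=cloud(cam,d);i=im.astype(int)
    roi=(d>0)&(abs(P[...,0]-.61)<.07)&(abs(P[...,1]-.05)<.16)
    for k,m in (('blue',(i[...,2]>i[...,0]+40)&(P[...,2]<.05)&(P[...,2]>.004)),('blk',(i.max(-1)<70)&(P[...,2]>.155)&(P[...,2]<.185)&(abs(P[...,1]-.05)<.04)),('red',(i[...,0]>110)&(i[...,1]<70)&(i[...,2]<70))):
        c=P[m&roi]
        if len(c)>9: print(cam,k,len(c),c.mean(0),cv2.minAreaRect((c[:,:2]*1000).astype(np.float32)))
    for t in ('handle','leaning_bottle'): print(cam,t,[(round(x['score'],2),np.round(x['xyz'],3)) for x in r.landmark_of(t,cam)[:2]])
s=cv2.resize(cv2.imread(f'pics/{n}scene.png')[130:260,160:310],(460,400))
cv2.imwrite(f'pics/{n}.png',np.hstack([s,cv2.resize(cv2.imread(f'pics/{n}wrist.png')[40:384,100:400],(340,400))]))
E
python3 look2.py v
```

```text
clock: 11.82
tcp_pos: [0.6157, 0.1463, 0.0476]
orientation: [-2.335, -2.101, -0.001]
contact_force: [-0.8, 0.2, 0.1]
grip_width: 0.0701
gripper_force: 0.0
clock: 12.7
tcp_pos: [0.6156, 0.146, 0.2486]
orientation: [-2.335, -2.101, -0.003]
contact_force: [-0.3, 0.1, -0.6]
grip_width: 0.0699
gripper_force: 0.0
12.7 [0.6156 0.146  0.2486] [-0.61  0.41  0.38  1.66 -0.16  1.1  -0.29]
scene blue 740 [0.5889 0.0335 0.0196] ((606.0999755859375, 51.936866760253906), (253.3871307373047, 60.381591796875), 84.14985656738281)
scene blk 105 [0.6019 0.0499 0.163 ] ((605.3062744140625, 50.37500762939453), (16.033550262451172, 63.53534698486328), 85.79496765136719)
scene red 19 [0.6179 0.1355 0.1016] ((619.4089965820312, 135.420654296875), (26.419198989868164, 12.451957702636719), 14.66955280303955)
scene handle [(0.83, array([0.61 , 0.048, 0.154]))]
scene leaning_bottle [(0.81, array([0.62 , 0.146, 0.005]))]
top blue 390 [0.6051 0.0342 0.0199] ((606.0451049804688, 47.86137390136719), (236.5198211669922, 57.54003143310547), 84.798828125)
top blk 91 [0.6043 0.0548 0.1673] ((605.2915649414062, 55.290241
[... 179 characters left out ...]
435547), 62.98855209350586)
top handle [(0.95, array([0.608, 0.053, 0.159])), (0.4, array([ 0.774,  0.018, -0.   ]))]
top leaning_bottle [(0.6, array([0.62 , 0.147, 0.003]))]
wrist blue 1188 [0.6149 0.1042 0.0245] ((607.9603881835938, 53.20619201660156), (251.1787872314453, 55.20542907714844), 84.1763916015625)
wrist blk 944 [0.6163 0.0563 0.1654] ((614.169677734375, 53.75189208984375), (14.040034294128418, 50.490318298339844), 84.68021392822266)
wrist red 306 [0.616  0.1432 0.104 ] ((615.7850952148438, 132.4056854248047), (61.063114166259766, 26.00790786743164), 83.78269958496094)
wrist handle [(0.67, array([0.608, 0.055, 0.156]))]
wrist leaning_bottle [(0.85, array([0.617, 0.145, 0.003]))]
```

View pics/v.png

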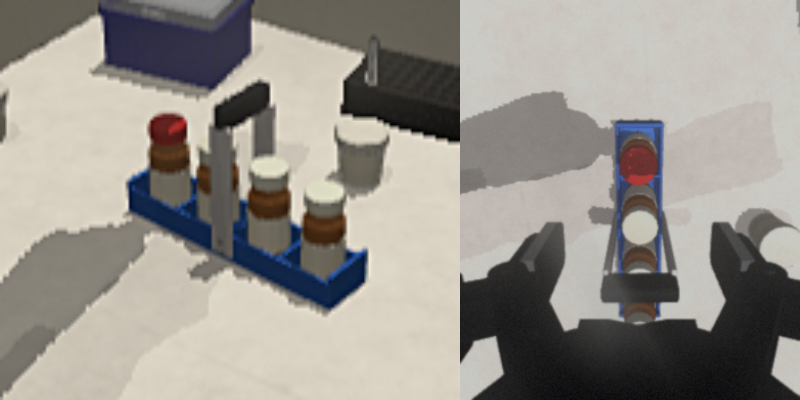

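All four bottles now stand upright in their bays: the red cap is at crop px (168,130) and the carrier hasn't moved. Next I turn the tool a quarter turn above the handle.

Run:
```python
from h import *
plan([.6065,.053,.215],orient(-Z,U),10)
```

```text
10 rows [-0.0079 -0.0067  0.0032] [-0.   -0.01 -9.01]
```

```bash
python3 -m jog '[{"fingers":0.06,"x":-0.0079,"y":-0.0067,"z":0.0032,"rx":0,"ry":0,"rz":-9},{"fingers":0.06,"x":-0.0079,"y":-0.0067,"z":0.0032,"rx":0,"ry":0,"rz":-9},{"fingers":0.06,"x":-0.0079,"y":-0.0067,"z":0.0032,"rx":0,"ry":0,"rz":-9},{"fingers":0.06,"x":-0.0079,"y":-0.0067,"z":0.0032,"rx":0,"ry":0,"rz":-9},{"fingers":0.06,"x":-0.0079,"y":-0.0067,"z":0.0032,"rx":0,"ry":0,"rz":-9}]' && python3 -m jog '[{"fingers":0.06,"x":-0.0079,"y":-0.0067,"z":0.0032,"rx":0,"ry":0,"rz":-9},{"fingers":0.06,"x":-0.0079,"y":-0.0067,"z":0.0032,"rx":0,"ry":0,"rz":-9},{"fingers":0.06,"x":-0.0079,"y":-0.0067,"z":0.0032,"rx":0,"ry":0,"rz":-9},{"fingers":0.06,"x":-0.0079,"y":-0.0067,"z":0.0032,"rx":0,"ry":0,"rz":-9},{"fingers":0.06,"x":-0.0079,"y":-0.0067,"z":0.0032,"rx":0,"ry":0,"rz":-9},{"fingers":0.06,"x":0,"y":0,"z":0,"rx":0,"ry":0,"rz":0},{"fingers":0.06,"x":0,"y":0,"z":0,"rx":0,"ry":0,"rz":0}]'
python3 look2.py x
python3 - <<'E'
from h import *
plan([.6065,.053,.215],orient(-Z,U),1)
E
```

```text
clock: 13.78
tcp_pos: [0.5916, 0.1013, 0.2316]
orientation: [-1.346, -2.838, -0.001]
contact_force: [0.2, 0.6, 0.1]
grip_width: 0.0602
gripper_force: 0.0
clock: 14.65
tcp_pos: [0.6061, 0.0536, 0.2157]
orientation: [-0.17, -3.137, -0.002]
contact_force: [0.2, -0.2, 0.1]
grip_width: 0.0602
gripper_force: 0.0
14.65 [0.6061 0.0536 0.2157] [-0.25  0.38  0.08  1.74 -0.04  1.02  1.31]
scene blue 744 [0.5885 0.0328 0.0197] ((605.1594848632812, 52.313987731933594), (254.3193359375, 61.64083480834961), 84.073974609375)
scene blk 106 [0.6029 0.0502 0.1627] ((606.474853515625, 50.82979965209961), (12.896886825561523, 65.12857055664062), 83.23780822753906)
scene red 58 [0.616  0.1453 0.1019] ((617.3821411132812, 144.66954040527344), (33.217098236083984, 33.87432098388672), 81.28961181640625)
scene handle [(0.72, array([0.606, 0.051, 0.154]))]
scene leaning_bottle [(0.6, array([0.62 , 0.15 , 0.005]))]
top blue 144 [ 0.5954 -0.0198  0.0229] ((604.9462280273438, 54.96935272216797), (251.43698120117188, 55.466796875), 85.27648162841797)
top handle []
top leaning_bottle []
wrist blue 1769 [0.5966 0.0556 0.0206] ((606.6283569335938, 53.04243469238281), (251.0598907470703, 55.459693908691406), 83.97103881835938)
wrist blk 1368 [0.602  0.0538 0.1678] ((606.370849609375, 53.45452880859375), (13.966541290283203, 64.46077728271484), 84.2115478515625)
wrist red 736 [0.614  0.146  0.1043] ((614.9256591796875, 144.32687377929688), (33.401771545410156, 33.00548553466797), 46.99607849121094)
wrist handle [(0.83, array([0.606, 0.055, 0.156]))]
wrist leaning_bottle [(0.67, array([0.617, 0.145, 0.004]))]
1 rows [-0.0003 -0.0004  0.0008] [ 0.06  0.   -0.05]
```

View pics/x.png

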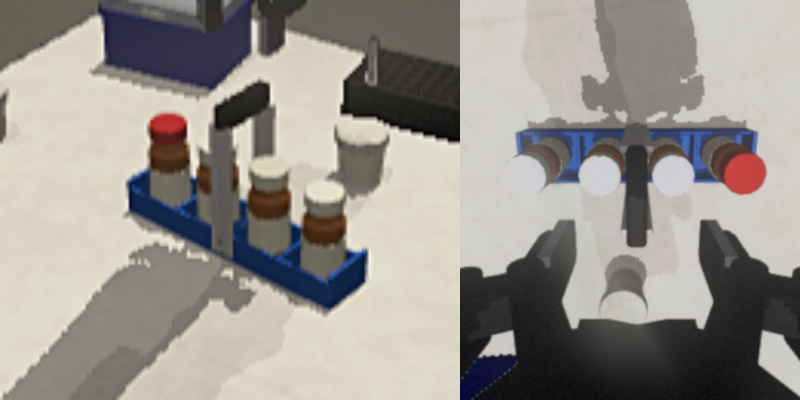

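The black bar is centred between the fingers at crop px (636,195), measured at (0.6064, 0.0535) with its top at 0.168 m. I descend and grip.

```bash
python3 -m jog '[{"fingers":0.06,"x":0,"y":0,"z":0.02,"rx":0,"ry":0,"rz":0},{"fingers":0.06,"x":0,"y":0,"z":0.025,"rx":0,"ry":0,"rz":0},{"fingers":0.06,"x":0,"y":0,"z":0.02,"rx":0,"ry":0,"rz":0},{"fingers":0.06,"x":0,"y":0,"z":0.012,"rx":0,"ry":0,"rz":0},{"fingers":0.06,"x":0,"y":0,"z":0.004,"rx":0,"ry":0,"rz":0},{"fingers":0.06,"x":0,"y":0,"z":0,"rx":0,"ry":0,"rz":0}]'
python3 -m jog '[{"fingers":0.03,"x":0,"y":0,"z":0,"rx":0,"ry":0,"rz":0},{"fingers":0.02,"x":0,"y":0,"z":0,"rx":0,"ry":0,"rz":0},{"fingers":0.005,"x":0,"y":0,"z":0,"rx":0,"ry":0,"rz":0},{"fingers":0.005,"x":0,"y":0,"z":0,"rx":0,"ry":0,"rz":0},{"fingers":0.005,"x":0,"y":0,"z":0,"rx":0,"ry":0,"rz":0},{"fingers":0.005,"x":0,"y":0,"z":0,"rx":0,"ry":0,"rz":0}]' 80
```

```text
clock: 15.85
tcp_pos: [0.6066, 0.0534, 0.1351]
orientation: [0.166, 3.137, 0.002]
contact_force: [-0.7, -0.7, -0.1]
grip_width: 0.0602
gripper_force: 0.0
clock: 16.6
tcp_pos: [0.6067, 0.0533, 0.1353]
orientation: [0.166, 3.136, 0.002]
contact_force: [-0.2, -0.7, 6.8]
grip_width: 0.013
gripper_force: 79.2
```

Gripped. Now a gentle lift of 102 mm.

```bash
python3 -m jog '[{"fingers":0.005,"x":0,"y":0,"z":-0.002,"rx":0,"ry":0,"rz":0},{"fingers":0.005,"x":0,"y":0,"z":-0.004,"rx":0,"ry":0,"rz":0},{"fingers":0.005,"x":0,"y":0,"z":-0.006,"rx":0,"ry":0,"rz":0},{"fingers":0.005,"x":0,"y":0,"z":-0.008,"rx":0,"ry":0,"rz":0},{"fingers":0.005,"x":0,"y":0,"z":-0.01,"rx":0,"ry":0,"rz":0},{"fingers":0.005,"x":0,"y":0,"z":-0.01,"rx":0,"ry":0,"rz":0}]'
python3 -m jog '[{"fingers":0.005,"x":0,"y":0,"z":-0.01,"rx":0,"ry":0,"rz":0},{"fingers":0.005,"x":0,"y":0,"z":-0.01,"rx":0,"ry":0,"rz":0},{"fingers":0.005,"x":0,"y":0,"z":-0.01,"rx":0,"ry":0,"rz":0},{"fingers":0.005,"x":0,"y":0,"z":-0.01,"rx":0,"ry":0,"rz":0},{"fingers":0.005,"x":0,"y":0,"z":-0.01,"rx":0,"ry":0,"rz":0},{"fingers":0.005,"x":0,"y":0,"z":-0.007,"rx":0,"ry":0,"rz":0},{"fingers":0.005,"x":0,"y":0,"z":-0.004,"rx":0,"ry":0,"rz":0},{"fingers":0.005,"x":0,"y":0,"z":-0.002,"rx":0,"ry":0,"rz":0}]'
python3 -m jog '[{"fingers":0.005,"x":0,"y":0,"z":0,"rx":0,"ry":0,"rz":0},{"fingers":0.005,"x":0,"y":0,"z":0,"rx":0,"ry":0,"rz":0},{"fingers":0.005,"x":0,"y":0,"z":0,"rx":0,"ry":0,"rz":0},{"fingers":0.005,"x":0,"y":0,"z":0,"rx":0,"ry":0,"rz":0}]'
cat > chk.py <<'E'
from h import *
np.set_printoptions(precision=4,suppress=True)
im,d=snap('scene','z1');P=cloud('scene',d);i=im.astype(int);p,q,o=pose()
print(o['clock'],p,q.apply([0,0,1]),o['contact_force'],o['moment'],np.abs(o['qvel']).max())
m=(d>0)&(i[...,2]>i[...,0]+40)&(P[...,2]>.05)&(P[...,2]<.2)&(abs(P[...,0]-.61)<.07)&(abs(P[...,1]-.05)<.16)
c=P[m];s=(c-C)@U
for lo in np.arange(-.12,.13,.04):
    k=abs(s-lo)<.02
    if k.sum()>9: print(round(lo,2),k.sum(),'z',np.percentile(c[k][:,2],[3,97]))
for n in ('bottle_1','leaning_bottle','carrier'): print(n,[(round(x['score'],2),np.round(x['xyz'],3)) for x in r.landmark_of(n,'scene')[:4]])
cv2.imwrite('pics/z.png',cv2.resize(cv2.imread('pics/z1.png')[90:260,150:320],(600,600)))
E
python3 chk.py
```

```text
clock: 17.35
tcp_pos: [0.6064, 0.0533, 0.1756]
orientation: [0.166, 3.137, 0.002]
contact_force: [-0.5, -0.0, -6.4]
grip_width: 0.013
gripper_force: 77.9
clock: 18.35
tcp_pos: [0.6062, 0.0532, 0.2378]
orientation: [-0.166, -3.137, -0.002]
contact_force: [0.9, -0.2, -6.5]
grip_width: 0.0133
gripper_force: 77.9
clock: 18.85
tcp_pos: [0.6062, 0.0532, 0.2376]
orientation: [-0.166, -3.137, -0.002]
contact_force: [0.3, -0.3, -6.0]
grip_width: 0.0129
gripper_force: 77.9
18.9 [0.6062 0.0532 0.2376] [-0.     0.001 -1.   ] [-0.2443 -0.1776 -5.3545] [ 0.0194  0.018  -0.0483] 0.0037358094683134857
-0.12 218 z [0.1058 0.1386]
-0.08 134 z [0.1055 0.1313]
-0.04 124 z [0.1063 0.1313]
0.0 55 z [0.1073 0.1317]
0.04 98 z [0.1059 0.1309]
0.08 88 z [0.1057 0.131 ]
0.12 44 z [0.1068 0.1385]
bottle_1 [(0.93, array([0.602, 0.02 , 0.106])), (0.71, array([ 0.599, -0.043,  0.107]))]
leaning_bottle [(0.93, array([0.618, 0.147, 0.107])), (0.55, array([ 0.598, -0.044,  0.107]))]
carrier [(0.73, array([0.606, 0.056, 0.104])), (0.23, array([0.608, 0.049, 0.256]))]
```

View pics/z.png

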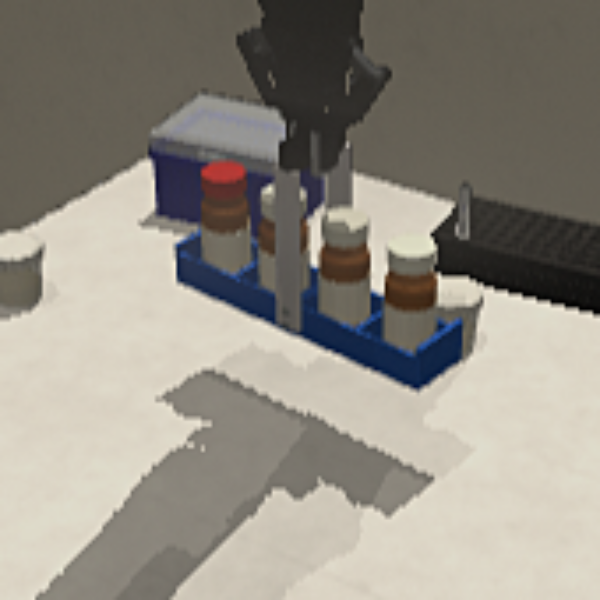

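The carrier hangs level about 102 mm up, still, with all four bottles upright (red cap at crop px (223,180)). The cups haven't moved.

```bash
python3 -c "
from bench import r
print(r.hand_in())"
```

```text
the job is handed in; nothing more can be done
None
```

I stood the red-capped bottle upright in its end bay and let go of it. I then lifted the carrier by its handle bar and handed the job in, holding it still and level about 10 cm up with all four bottles standing, at about 19 s on the clock.

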